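# Rescue the paint marker from under the drying panel

### The job

The orange-capped paint marker has been left in the drying rack under the painted panel. Draw it out without shifting the panel or the pebble on it, then drop it, cap up, into the narrow green marker cup. Leave the cup standing and the other things on the table where they are.

Things in the scene. Friction and masses are not known exactly. Their poses are not given: they have to be found in the camera images.
- rack: low wooden drying rack, fixed; origin on the table under its middle. Two battens along its y axis at x = -100 and +100 mm (18 wide, 170 long, 34 high), joined by two low cross strips, 12 wide and 12 high, at y = -92 and -18 mm. The marker lies on the strips, under the panel, and sticks out at the rack's -y side, turned to the middle of the table.
- panel: painted plywood panel 240 x 160 x 10 mm (x, y, z), 0.5 kg, resting loose on the battens, its underside 34 mm above the table; origin at the centre of its underside. Its open edges are at about y = -80 and +80 mm of the rack.
- pebble: grey flat pebble with a white spot, 62 mm across, 26 mm high, loose on the panel; origin at the centre of its underside
- marker: square white paint marker 150 x 15 x 15 mm, 30 g, orange band and flush 45 mm orange cap. Origin: centre of its underside as it lies; +x runs along it to the cap end. At first it lies level on the strips, underside 12 mm above the table, cap out to the rack's -y side; some 40 to 55 mm of the cap end stick out freely beyond the front strip; 7 mm of air between its top and the panel.
- marker_foot (a point): centre of the marker's plain end face (the end that goes down into the cup), 75 mm from its middle
- marker_cap (a point): centre of the marker's cap end face
- cup: narrow green round marker cup on a dark weighted foot, standing loose, 0.45 kg, empty: foot 72 mm across and 8 mm high, tube 48 mm outside and 40 mm inside diameter, 95 mm high in all, inner floor 11 mm above the table; origin at the centre of its underside, z up
- cup_mouth (a point): centre of the cup's mouth, level with the rim, 95 mm above the table
- spare: other marker, blue cap, same size, lying on the table; to be left alone
- tape: roll of yellow tape lying flat, 90 mm across, 25 high; to be left alone
- jar_red: closed paint jar with red label, 52 mm across, 70 high; to be left alone
- jar_teal: closed paint jar with blue label, 52 mm across, 70 high; to be left alone
- stone2: bare beige pebble, 62 mm across, 26 high, on the table; to be left alone
- eraser: brown cork sanding block 50 x 25 x 14 mm; to be left alone
There are look-alikes about, which are no part of the job. What is shaped like the marker but purple or turquoise is not meant. Of the things that look like the cup, take the one that is farthest to the robot's right at the start.

How it is judged:
By the outcome, as a careful person would: the job done as asked, in the order asked, and still so for the second after the job is handed in, with the robot touching nothing.
It also fails if it takes over 45 s, if anything falls off the work surface, if the arm or the gripper's body presses on something with over 40 N, if the wrist force passes 120 N, or if a joint passes its speed limit or range.

### The arm

A 6-joint arm with a two-finger parallel gripper is mounted at the origin on the work surface. World frame = base frame: x ahead of the robot, y to its left, z up, the work surface at z = 0. Lengths are in m, angles in rad, forces in N, time in s.
With the tool pointing down it reaches from about 0.375 to 0.975 m from the base axis. Payload 3.8 kg.
Tool frame: the origin (TCP) lies where the fingers leave the gripper's body, on its centre line; the fingertips stand 73 mm ahead of it and the grasp point (between the pads) lies 54 mm ahead of it; z points along the fingers, y is the line along which they close (so a half turn about z gives the same grasp; the last joint's range is limited). The gripper opens to 85 mm and grips with 20 to 120 N. Pads are 22 mm wide; open, the fingers measure 114 mm over their backs; the gripper's body (76 mm by 85 mm) begins 54 mm behind the grasp point. The pads swing forward as they close: fully open they stand 13 mm farther back than shut.
Start: joints at [1.138, 0.264, 1.604, -0, 1.274, -0.037], TCP at [0.26, 0.623, 0.304] pointing down, gripper open.
Joint ranges: [-2.63, 2.63], [-0.94, 2.18], [0.31, 2.57], [-1.31, 4.45], [0, 2.66], [-2.55, 2.55]. Speed limits (rad/s): [2.57, 2.57, 3.14, 3.14, 3.14, 3.14].

### API

Orientations are given as a rotation vector (axis times angle).
In Python, from workcell import read_state, viewer, bot gives the robot as it stands.
- The arm moves only by the tool jog_arm, never from a script. Its argument "increments" is a list that holds one entry, the list of rows, each a list of 7 numbers: the shift along the tool's x, y, z in units of 30 mm (1.0 is 30 mm), then the turn, a rotation vector about the tool's x, y, z in units of 6 degrees (1.0 is 6 degrees), then the opening, from -1 (shut) to 1 (fully open). A call has exactly 5 rows; each row shifts and turns the commanded pose from where the row before left it, along the tool's axes as they then stand; what a row does not reach is not made up. A row lasts 1/12 s, in which the tool goes at most 41.7 mm and 7.16 degrees, less where a joint would pass 70% of its speed; a pose out of reach is approached as far as the arm can. A call is refused whole if a number of a shift passes 1 or a number of a turn 1, either way. A call with a gripper value outside its range is refused whole. The fingers move at their own pace and stop on an object; "force" is the grip in N (left out, the last holds). Time passes only in rows, so rows that do not move let the fingers close, or fill a call up. It gives the time, the measured TCP pose, the force, the opening and the grip force at its end, in the units of the state.
- read_state(): the state, without advancing time (a new reading comes with each control period).
- viewer.read_camera(name): name is "scene" or "top"; returns (picture, depth): 480x640x3 uint8, blue, green, red; 480x640 float32, m along the optical axis (not along the pixel's ray), 0 where there is no reading.
- viewer.camera_params(name): a dict with "fx", "fy", "cx", "cy" (pixels), "R" (3x3) and "t" (3): a world point X has camera coordinates R X + t. Camera axes: x right, y down, z forward; pixel columns grow to the right and rows downward; lengths in m; the calibration is good to about 2 mm. A picture is of the moment at which its call begins. camera_params takes no time and is no camera call.
- bot.finish_job(): hands the job in; it is judged then, once.
The state is a dict: "time": time; "q": joint angles; "joint_vel": joint speeds; "joint_torque": joint torques, N m; "tool_pos": TCP position; "tcp_rot": TCP orientation; "wrist_force": force on the tool from outside, world axes, zero at the start; "torque": the same for the moment, N m; "width": opening from 0.0 (shut) to 1.0 (fully open); "grip_force": force on a finger pad.
Only numpy, scipy, OpenCV 4.12 (cv2) and the standard library are available. Lean on these libraries where they do the work, as an engineer would, in place of code of your own. Each camera call takes 0.05 s, during which the arm holds its last target. There are 200 camera calls.

## Working session

There is one attempt and no reset: what is moved stays moved. The work goes in short steps, Python scripts to look and compute and a tool call to move; the robot and the scene stay as the last step left them, time stands still between calls to the robot, and variables do not carry over. Pictures are saved under pics/ and viewed, at most 12 in all, crops included, and the job is handed in when it is done.

Besides the shell and the picture viewer there is one more tool, called after "Request:" by a JSON object that holds its "fn" and its "kwargs". jog_arm: Moves the arm, as the interface text tells. Its arguments: {"type":"object","properties":{"increments":{"type":"array","items":{"type":"array","items":{"type":"array","items":{"type":"number"}}}},"force":{"type":"number"}},"required":["increments"]}

```bash
ls; mkdir -p pics; python3 - <<'E'
from workcell import read_state, viewer, bot
import cv2,numpy as np
for n in("scene","top"):
    p,d=viewer.read_camera(n); cv2.imwrite(f"pics/{n}0.png",p); np.save(f"pics/{n}0.npy",d)
    c=viewer.camera_params(n); print(n,c)
print(read_state())
E
```

```text
pics
scene {'fx': 577.8986500654722, 'fy': 577.8986500654722, 'cx': 316.9472136578944, 'cy': 245.40296727079155, 'R': array([[-0.28972397,  0.95710275,  0.00378786],
       [ 0.64826765,  0.19914518, -0.73490833],
       [-0.70413712, -0.21046501, -0.67815588]]), 't': array([ 0.22556228, -0.29920265,  1.56861794])}
top {'fx': 507.336152734227, 'fy': 507.336152734227, 'cx': 324.3325601060248, 'cy': 246.19021255800635, 'R': array([[-0.02487185, -0.99936581,  0.02548281],
       [-0.98751646,  0.02059493, -0.15616369],
       [ 0.15553984, -0.02904877, -0.98740241]]), 't': array([-0.05300579,  0.55777248,  0.93219095])}
{'time': 0.1, 'q': array([ 1.13807733e+00,  2.64703619e-01,  1.60526932e+00, -1.65205148e-05,
        1.27372485e+00, -3.68908435e-02]), 'joint_vel': array([ 0.00184355, -0.00521848, -0.00235012,  0.00059796,  0.00077193,
        0.00088174]), 'joint_torque': array([ 3.47515806e-04, -5.16707289e+01, -3.68588519e+01, -4.09121492e-05,
        6.23050568e-03,  3.19389528e-06]), 'tool_pos': array([0.2600382 , 0.62232413, 0.30265178]), 'tcp_rot': array([-0.61761318, -3.0797999 ,  0.00322128]), 'wrist_force': array([-0.44045239,  0.41183727,  0.83309381]), 'torque': array([ 0.04045033, -0.1196076 , -0.00496907]), 'grip_force': 0.0, 'width': 0.9994608203788039}
```

View pics/top0.png

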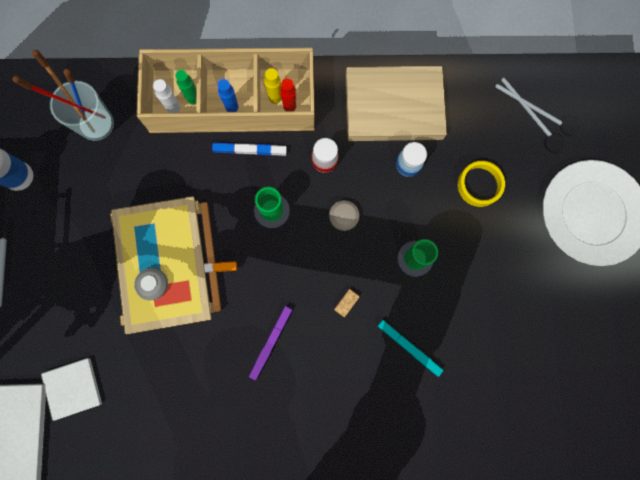

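View pics/scene0.png

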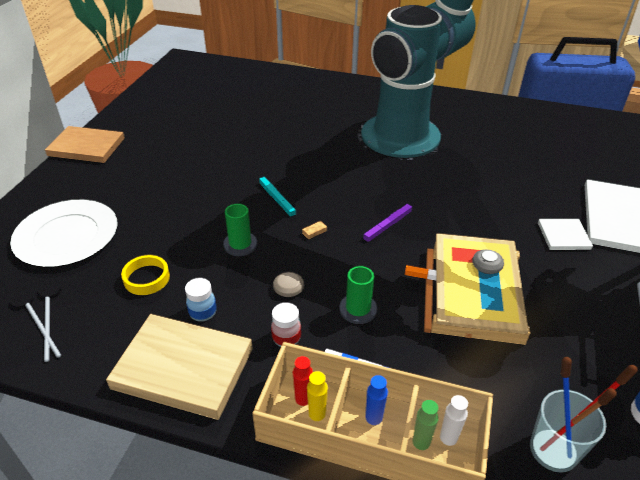

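Top picture: the marker-like things are orange cap (220,267), purple (271,343), turquoise (410,348) and the blue-capped spare (250,149), so I choose the orange one. The cups are at (269,204) and (425,255). The second is farthest to the robot's right, because image right is -y, so I choose that. Next I check both in a crop and measure.

```bash
cat > h.py <<'E'
import cv2,numpy as np
from workcell import read_state, viewer, bot
from scipy.spatial.transform import Rotation as Ro
def ray(n,uv,z):
    c=viewer.camera_params(n);R=c["R"];o=-R.T@c["t"]
    uv=np.atleast_2d(uv).astype(float)
    d=np.c_[(uv[:,0]-c["cx"])/c["fx"],(uv[:,1]-c["cy"])/c["fy"],np.ones(len(uv))]@R
    return o+d*((z-o[2])/d[:,2])[:,None]
def pts(n,d):
    c=viewer.camera_params(n);v,u=np.mgrid[:480,:640]
    P=np.stack([(u-c["cx"])/c["fx"]*d,(v-c["cy"])/c["fy"]*d,d],-1)
    return (P-c["t"])@c["R"]
def mask(p,h0,h1,s=120,v=40):
    return cv2.inRange(cv2.cvtColor(p,cv2.COLOR_BGR2HSV),(h0,s,v),(h1,255,255))
E
python3 - <<'E'
from h import *
p=cv2.imread("pics/top0.png");d=np.load("pics/top0.npy");P=pts("top",d)
m=mask(p,5,18,200,150); m[:, :200]=0; m[:,245:]=0; m[:240]=0;m[290:]=0
r=cv2.minAreaRect(cv2.findNonZero(m)); b=cv2.boxPoints(r); print("orange",r,b.tolist()); print(ray("top",b,.027).round(4)); 
v,u=np.nonzero(m); print("z",np.median(P[v,u],0))
w=cv2.inRange(cv2.cvtColor(p,cv2.COLOR_BGR2HSV),(0,0,120),(180,60,255)); w[:,:200]=0;w[:,225:]=0;w[:255]=0;w[285:]=0
v2,u2=np.nonzero(w); print("white",ray("top",[u2.mean(),v2.mean()],.027),len(u2)); print("orange c",ray("top",[u.mean(),v.mean()],.027))
# panel corners: top at z=.044
pm=((P[...,2]>.035)&(P[...,2]<.055)).astype(np.uint8); pm[:,:100]=0;pm[:,240:]=0;pm[:190]=0;pm[340:]=0
pm=cv2.morphologyEx(pm,cv2.MORPH_OPEN,np.ones((5,5)))
r=cv2.minAreaRect(cv2.findNonZero(pm));print("panel",r);print(ray("top",cv2.boxPoints(r),.044).round(4), ray("top",r[0],.044))
# cup
g=mask(p,50,80,120,30); g[:, :395]=0;g[:,450:]=0;g[:230]=0;g[285:]=0
v,u=np.nonzero(g); Q=P[v,u]; rim=Q[Q[:,2]>.088]; print("rim",len(rim),cv2.minEnclosingCircle(rim[:,:2].astype(np.float32)),np.median(rim,0))
s=cv2.imread("pics/scene0.png");ds=np.load("pics/scene0.npy");S=pts("scene",ds)
g=mask(s,50,80,120,30); g[:, :215]=0;g[:,262:]=0;g[:195]=0;g[255:]=0
v,u=np.nonzero(g); Q=S[v,u]; rim=Q[Q[:,2]>.088]; print("rim s",len(rim),cv2.minEnclosingCircle(rim[:,:2].astype(np.float32)),np.median(rim,0))
c=np.hstack([cv2.resize(p[180:340,100:260],(400,400)),cv2.resize(p[210:300,380:470],(400,400))])
cv2.imwrite("pics/crop0.png",c)
E
```

```text
orange ((224.0, 266.5), (7.0, 22.0), 90.0) [[213.0, 263.0], [235.0, 263.0], [235.0, 270.0], [213.0, 270.0]]
[[0.5307 0.1504 0.027 ]
 [0.5298 0.108  0.027 ]
 [0.5161 0.1079 0.027 ]
 [0.517  0.1503 0.027 ]]
z [0.52397937 0.12920854 0.02668712]
white [[0.52243484 0.16004789 0.027     ]] 74
orange c [[0.52357078 0.12891385 0.027     ]]
panel ((159.75570678710938, 265.323974609375), (126.33475494384766, 87.1108169555664), 82.0198974609375)
[[0.6381 0.3497 0.044 ]
 [0.6591 0.1849 0.044 ]
 [0.4176 0.1487 0.044 ]
 [0.3993 0.3077 0.044 ]] [[0.52623822 0.24770553 0.044     ]]
rim 201 ((0.47668570280075073, -0.15198330581188202), 0.1355430781841278) [ 0.53241192 -0.24787115  0.094359  ]
rim s 183 ((0.939548134803772, -0.04515210539102554), 0.4775693118572235) [ 0.53987161 -0.24591435  0.09313455]
```

View pics/crop0.png

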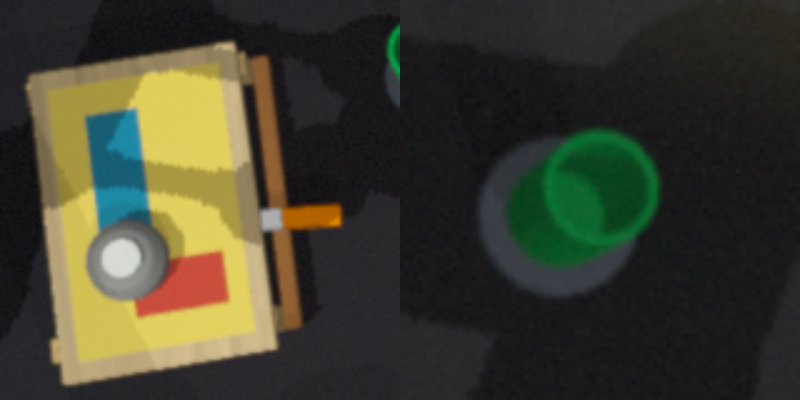

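Both crops show the right things: the orange-capped marker sticks out past the front strip, and the right-hand cup is at about (425,252) rim and (416,259) foot. Next I refine the line and plan the approach.

```bash
cat >> h.py <<'E'
from scipy.linalg import logm,expm
def T(R,p): M=np.eye(4);M[:3,:3]=R;M[:3,3]=p;return M
def cur(): s=read_state(); return T(Ro.from_rotvec(s["tcp_rot"]).as_matrix(),s["tool_pos"])
def ori(yaw,tilt):
    # yaw: direction the tool leans to (horizontal heading), tilt above straight-down, y horizontal
    c,s=np.cos(yaw),np.sin(yaw);h=np.array([c,s,0]);k=np.array([0,0,1.])
    z=h*np.sin(tilt)-k*np.cos(tilt);x=h*np.cos(tilt)+k*np.sin(tilt)
    return np.c_[x,np.cross(z,x),z]
def plan(A,B,N):
    D=expm(np.real(logm(np.linalg.inv(A)@B))/N)
    r=np.r_[D[:3,3]/.03,np.degrees(Ro.from_matrix(D[:3,:3]).as_rotvec())/6]
    print(N,"rows",r.round(2).tolist()); r=r.round(2)
    return r
def pose(g,R): return T(R,np.array(g)-.054*R[:,2])
E
python3 - <<'E'
from h import *
p=cv2.imread("pics/top0.png")
q=cv2.resize(p,None,fx=1,fy=1)
hsv=cv2.cvtColor(p,cv2.COLOR_BGR2HSV)
# per column centre of marker
for c in (207,209,217,221,225,229,233):
    col=p[250:285,c].astype(float); w=np.clip(col.max(1)-70,0,None); w[:8]=0;w[25:]=0
    v=250+(w*np.arange(35)).sum()/w.sum(); print(c,v.round(2),ray("top",[c,v],.027)[0].round(4))
print("end px",p[266,230:240].tolist())
print("mouth",ray("top",[425.2,252.1],.095),"foot",ray("top",[415.6,258.8],.008))
br=cv2.inRange(hsv,(3,80,40),(16,200,140));br[:,:200]=0;br[:,225:]=0;br[:200]=0;br[315:]=0
for c in(225,245,285,300):
    n=np.nonzero(br[c])[0]; print("strip row",c,ray("top",[[n.min(),c],[n.max()+1,c]],.012).round(4).tolist() if len(n) else 0)
E
```

```text
207 266.97 [0.5232 0.1619 0.027 ]
209 266.07 [0.5249 0.1581 0.027 ]
217 266.88 [0.5229 0.1427 0.027 ]
221 266.55 [0.5234 0.135  0.027 ]
225 266.28 [0.5238 0.1273 0.027 ]
229 266.07 [0.524  0.1195 0.027 ]
233 266.15 [0.5237 0.1118 0.027 ]
end px [[0, 99, 179], [0, 99, 179], [0, 100, 179], [0, 99, 180], [0, 103, 186], [0, 100, 186], [4, 62, 121], [32, 34, 48], [29, 26, 27], [31, 28, 28]]
mouth [[ 0.53366103 -0.2486411   0.095     ]] foot [[ 0.53284035 -0.24869718  0.008     ]]
strip row 225 [[0.6093, 0.1758, 0.012], [0.609, 0.158, 0.012]]
strip row 245 [[0.5688, 0.1694, 0.012], [0.5685, 0.1517, 0.012]]
strip row 285 [[0.4894, 0.1588, 0.012], [0.489, 0.1412, 0.012]]
strip row 300 [[0.4601, 0.1565, 0.012], [0.4597, 0.1372, 0.012]]
```

```bash
python3 - <<'E'
from h import *
R=ori(np.radians(91),np.radians(22)); g=np.array([.5237,.120,.026])
A=cur(); B=pose(g-.12*R[:,2],R); print(B[:3,3])
plan(A,B,25)
E
```

```text
[0.52483757 0.05482838 0.18732999]
25 rows [-0.89, -0.17, -0.01, -0.09, 0.13, 0.44]
```

Request:
{"fn": "jog_arm", "kwargs": {"increments": [[[-0.89,-0.17,-0.01,-0.09,0.13,0.44,1],[-0.89,-0.17,-0.01,-0.09,0.13,0.44,1],[-0.89,-0.17,-0.01,-0.09,0.13,0.44,1],[-0.89,-0.17,-0.01,-0.09,0.13,0.44,1],[-0.89,-0.17,-0.01,-0.09,0.13,0.44,1]]]}}

```text
time: 0.52
tool_pos: [0.3667, 0.5371, 0.3006]
tcp_rot: [-0.952, -2.931, -0.092]
wrist_force: [1.4, 0.1, 0.5]
width: 1.002
grip_force: 0.0
```

Request:
{"fn": "jog_arm", "kwargs": {"increments": [[[-0.89,-0.17,-0.01,-0.09,0.13,0.44,1],[-0.89,-0.17,-0.01,-0.09,0.13,0.44,1],[-0.89,-0.17,-0.01,-0.09,0.13,0.44,1],[-0.89,-0.17,-0.01,-0.09,0.13,0.44,1],[-0.89,-0.17,-0.01,-0.09,0.13,0.44,1]]]}}

```text
time: 0.93
tool_pos: [0.4498, 0.4305, 0.2869]
tcp_rot: [-1.26, -2.747, -0.179]
wrist_force: [-0.0, 0.5, 0.0]
width: 0.999
grip_force: 0.0
```

Request:
{"fn": "jog_arm", "kwargs": {"increments": [[[-0.89,-0.17,-0.01,-0.09,0.13,0.44,1],[-0.89,-0.17,-0.01,-0.09,0.13,0.44,1],[-0.89,-0.17,-0.01,-0.09,0.13,0.44,1],[-0.89,-0.17,-0.01,-0.09,0.13,0.44,1],[-0.89,-0.17,-0.01,-0.09,0.13,0.44,1]]]}}

```text
time: 1.35
tool_pos: [0.5056, 0.3095, 0.2622]
tcp_rot: [-1.538, -2.53, -0.261]
wrist_force: [0.9, -0.2, -0.3]
width: 0.998
grip_force: 0.0
```

```bash
python3 - <<'E'
from h import *
s=read_state();print(s["time"],s["q"].round(3),s["tool_pos"],s["tcp_rot"])
R=ori(np.radians(91),np.radians(22)); g=np.array([.5237,.120,.026])
plan(cur(),pose(g-.12*R[:,2],R),10)
E
```

```text
1.35 [ 0.396  0.113  1.877  0.267  1.123 -0.194] [0.50561962 0.30946325 0.26220244] [-1.53848214 -2.52973473 -0.26107675]
10 rows [-0.88, -0.17, -0.02, -0.08, 0.13, 0.43]
```

Request:
{"fn": "jog_arm", "kwargs": {"increments": [[[-0.88,-0.17,-0.02,-0.08,0.13,0.43,1],[-0.88,-0.17,-0.02,-0.08,0.13,0.43,1],[-0.88,-0.17,-0.02,-0.08,0.13,0.43,1],[-0.88,-0.17,-0.02,-0.08,0.13,0.43,1],[-0.88,-0.17,-0.02,-0.08,0.13,0.43,1]]]}}

```text
time: 1.77
tool_pos: [0.5309, 0.1821, 0.2288]
tcp_rot: [-1.779, -2.288, -0.331]
wrist_force: [0.2, 0.6, 0.1]
width: 1.0
grip_force: 0.0
```

Request:
{"fn": "jog_arm", "kwargs": {"increments": [[[-0.88,-0.17,-0.02,-0.08,0.13,0.43,0.5],[-0.88,-0.17,-0.02,-0.08,0.13,0.43,0.3],[-0.88,-0.17,-0.02,-0.08,0.13,0.43,0],[-0.88,-0.17,-0.02,-0.08,0.13,0.43,0],[-0.88,-0.17,-0.02,-0.08,0.13,0.43,0]]]}}

```text
time: 2.18
tool_pos: [0.5258, 0.055, 0.1862]
tcp_rot: [-1.99, -2.024, -0.394]
wrist_force: [0.8, 1.9, 0.9]
width: 0.499
grip_force: 0.0
```

```bash
python3 - <<'E'
from h import *
s=read_state();print(s["time"],s["width"],s["q"].round(3),s["tool_pos"],s["tcp_rot"])
p,d=viewer.read_camera("top"); cv2.imwrite("pics/top1.png",p)
cv2.imwrite("pics/crop1.png",cv2.resize(p[180:340,140:340],(800,600)))
R=ori(np.radians(91),np.radians(22)); g=np.array([.5237,.120,.026])
A=cur();B=pose(g,R);plan(A,B,5);plan(A,B,10)
E
```

```text
2.1833 0.4988020488938574 [-0.141  0.12   2.047  0.44   1.079 -0.388] [0.52584225 0.05495397 0.1861913 ] [-1.99012235 -2.0242781  -0.39410058]
5 rows [0.03, 0.01, 0.79, -0.0, -0.01, -0.01]
10 rows [0.01, 0.0, 0.39, -0.0, -0.0, -0.0]
```

View pics/crop1.png

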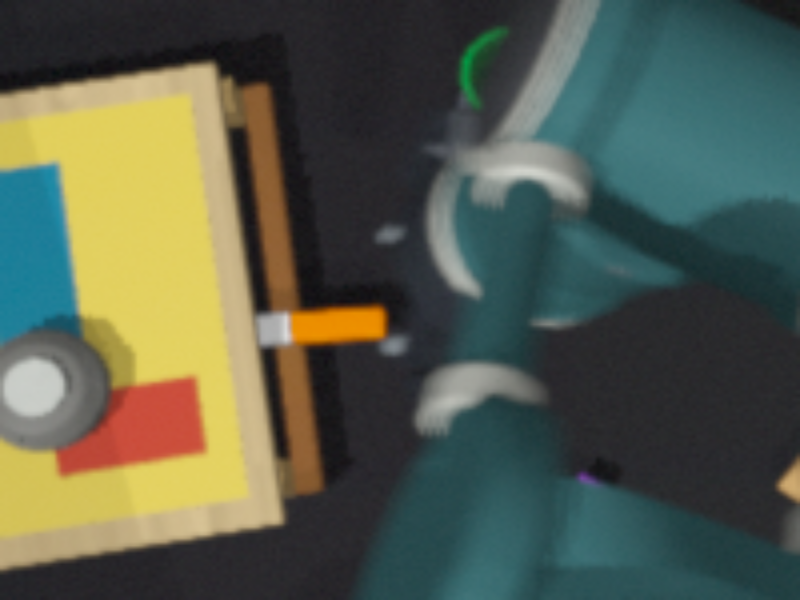

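The crop shows the undisturbed cap at (340,325) and the two fingertips at (388,235) and (393,345). I'll check their midpoint by ray.

```bash
python3 - <<'E'
from h import *
A=cur();t=A[:3,3]+A[:3,2]*.068; print("tip",t, ray("top",[[237,242.7],[238.3,272],[237.6,257.3]],t[2]))
E
```

```text
tip [0.52362316 0.07708054 0.12056367] [[0.55389593 0.0906989  0.12056367]
 [0.50182096 0.08833311 0.12056367]
 [0.52783198 0.08959843 0.12056367]]
```

Request:
{"fn": "jog_arm", "kwargs": {"increments": [[[0.01,0,0.5,0,0,0,0],[0.01,0,0.5,0,0,0,0],[0.01,0,0.5,0,0,0,0],[0.01,0,0.5,0,0,0,0],[0.01,0,0.5,0,0,0,0]]]}}

```text
time: 2.65
tool_pos: [0.5253, 0.0863, 0.1171]
tcp_rot: [-1.988, -2.027, -0.393]
wrist_force: [0.1, -0.1, -0.3]
width: 0.5
grip_force: 0.0
```

Request:
{"fn": "jog_arm", "kwargs": {"increments": [[[0.01,0,0.4,0,0,0,0],[0.01,0,0.4,0,0,0,0],[0.01,0,0.3,0,0,0,0],[0,0,0.2,0,0,0,0],[0,0,0,0,0,0,0]]]}}

```text
time: 3.07
tool_pos: [0.5245, 0.1022, 0.0809]
tcp_rot: [-1.987, -2.026, -0.391]
wrist_force: [0.5, 0.4, 0.4]
width: 0.5
grip_force: 0.0
```

```bash
python3 - <<'E'
from h import *
R=ori(np.radians(91),np.radians(22)); g=np.array([.5237,.120,.026])
A=cur();B=pose(g,R);print(A[:3,3]+.054*A[:3,2],read_state()["wrist_force"]);plan(A,B,1)
p,d=viewer.read_camera("scene")
cv2.imwrite("pics/crop2.png",cv2.resize(p[220:320,360:500],(800,572),interpolation=cv2.INTER_CUBIC))
E
```

```text
[0.5240933  0.12265259 0.03093445] [0.50120031 0.38139645 0.40447174]
1 rows [-0.13, -0.02, 0.12, -0.01, -0.05, 0.02]
```

View pics/crop2.png

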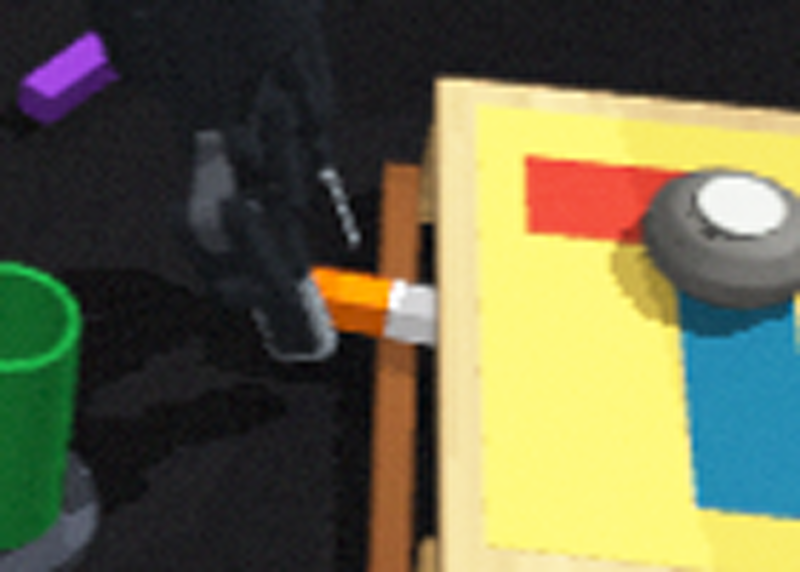

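Scene crop: the fingers straddle the cap at (340,300), clear of the strip at (395,330). Now I do the last small adjustment and close.

Request:
{"fn": "jog_arm", "kwargs": {"increments": [[[-0.1,-0.02,0.12,0,-0.05,0,0],[0,0,0,0,0,0,-0.5],[0,0,0,0,0,0,-1],[0,0,0,0,0,0,-1],[0,0,0,0,0,0,-1]]], "force": 45}}

```text
time: 3.53
tool_pos: [0.5252, 0.1001, 0.0782]
tcp_rot: [-1.992, -2.03, -0.39]
wrist_force: [0.1, -0.9, 1.1]
width: 0.159
grip_force: 47.9
```

Request:
{"fn": "jog_arm", "kwargs": {"increments": [[[0,0,0,0,0,0,-1],[0,0,0,0,0,0,-1],[0,0,0,0,0,0,-1],[0,0,0,0,0,0,-1],[0,0,0,0,0,0,-1]]]}}

```text
time: 3.95
tool_pos: [0.5252, 0.1001, 0.0781]
tcp_rot: [-1.991, -2.031, -0.39]
wrist_force: [-0.4, -2.3, 4.1]
width: 0.16
grip_force: 48.3
```

```bash
python3 - <<'E'
from h import *
s=read_state();print(s["width"],s["grip_force"],s["wrist_force"])
A=cur();print(A[:3,3]+.054*A[:3,2])
B=A.copy();B[:3,3]+=[.004,-.140,.003];plan(A,B,10)
E
```

```text
0.16000421592349492 48.34257423877716 [-0.37765896 -2.32972259  4.11287778]
[0.52499564 0.12030507 0.02804546]
10 rows [-0.43, 0.0, -0.18, 0.0, 0.0, 0.0]
```

Request:
{"fn": "jog_arm", "kwargs": {"increments": [[[-0.43,0,-0.18,0,0,0,-1],[-0.43,0,-0.18,0,0,0,-1],[-0.43,0,-0.18,0,0,0,-1],[-0.43,0,-0.18,0,0,0,-1],[-0.43,0,-0.18,0,0,0,-1]]]}}

```text
time: 4.37
tool_pos: [0.5257, 0.03, 0.0782]
tcp_rot: [-1.99, -2.03, -0.388]
wrist_force: [-0.2, 0.1, -0.2]
width: 0.16
grip_force: 47.8
```

```bash
python3 - <<'E'
from h import *
s=read_state();print(s["width"],s["grip_force"],s["wrist_force"],s["q"].round(3))
A=cur();print(A[:3,3]+.054*A[:3,2])
p,d=viewer.read_camera("scene")
cv2.imwrite("pics/crop3.png",cv2.resize(p[200:340,300:500],(800,560),interpolation=cv2.INTER_CUBIC))
E
```

```text
0.1600157212000144 47.80852496623993 [-0.19623987  0.13899422 -0.24358929] [-0.184  0.281  2.099  0.486  0.903 -0.535]
[0.5253864  0.05026695 0.02816523]
```

View pics/crop3.png

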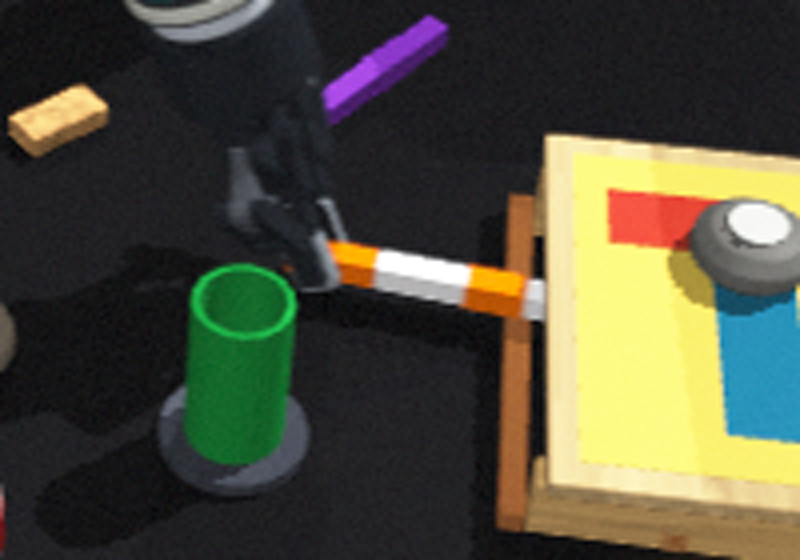

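The marker is sliding out level and the panel and pebble are where they were. The rest of the pull comes next.

Request:
{"fn": "jog_arm", "kwargs": {"increments": [[[-0.43,0,-0.18,0,0,0,-1],[-0.43,0,-0.18,0,0,0,-1],[-0.43,0,-0.18,0,0,0,-1],[-0.43,0,-0.18,0,0,0,-1],[-0.43,0,-0.18,0,0,0,-1]]]}}

```text
time: 4.83
tool_pos: [0.5272, -0.04, 0.0792]
tcp_rot: [-1.99, -2.03, -0.388]
wrist_force: [0.4, 0.0, -0.5]
width: 0.164
grip_force: 47.8
```

```bash
cat >> h.py <<'E'
def fk(q,k):
    h,a1,a2,a3,d4,L=k
    e=Ro.from_euler
    R1=e("z",q[0]);p=np.array([0,0,h])+R1.apply([a1,0,0])
    R=R1*e("y",q[1]);p=p+R.apply([0,0,a2])
    R=R*e("y",q[2]);p=p+R.apply([a3,0,d4])
    R=R*e("z",q[3])*e("y",q[4])*e("z",q[5]);p=p+R.apply([0,0,L])
    return R*e("z",np.pi/2),p
E
python3 - <<'E'
from h import *
from scipy.optimize import least_squares
s=read_state()
D=[([1.138,.2647,1.6053,0,1.2737,-.0369],[.26004,.62232,.30265],[-.6176,-3.0798,.0032]),
([.396,.113,1.877,.267,1.123,-.194],[.50562,.30946,.2622],[-1.5385,-2.5297,-.2611]),
([-.141,.12,2.047,.44,1.079,-.388],[.52584,.05495,.18619],[-1.9901,-2.0243,-.3941]),
([-.184,.281,2.099,.486,.903,-.535],[.5257,.03,.0782],[-1.99,-2.03,-.388]),(s["q"],s["tool_pos"],s["tcp_rot"])]
f=lambda k:np.concatenate([fk(q,k)[1]-p for q,p,_ in D])
r=least_squares(f,[.3,0,.4,0,.4,.2]);print(r.x.round(4),abs(r.fun).max())
for q,p,w in D: print(np.degrees((fk(q,r.x)[0].inv()*Ro.from_rotvec(w)).magnitude()))
np.save("k.npy",r.x)
E
```

```text
[ 0.2912 -0.0096  0.5271 -0.0161  0.5661  0.3471] 0.022352877390854453
0.004769582472579809
0.04598944023424264
0.073505137620727
0.04173032561051366
3.403342129971289e-14
```

```bash
sed -i 's/h,a1,a2,a3,d4,L=k/h,a1,a2,b,d4,L,w=k;a3=0/; s/R.apply(\[0,0,a2\])/R.apply([0,b,a2])/; s/\*e("z",q\[3\])\*e("y",q\[4\])\*e("z",q\[5\]);p=p+R.apply(\[0,0,L\])/*e("z",q[3])*e("y",q[4])*e("z",q[5]);p=p+R.apply([0,0,L])+(R*e("z",-q[5])).apply([w,0,0])/' h.py
cat > fit.py <<'E'
from h import *
from scipy.optimize import least_squares
s=read_state()
D=[([1.138,.2647,1.6053,0,1.2737,-.0369],[.26004,.62232,.30265],[-.6176,-3.0798,.0032]),
([.396,.113,1.877,.267,1.123,-.194],[.50562,.30946,.2622],[-1.5385,-2.5297,-.2611]),
([-.141,.12,2.047,.44,1.079,-.388],[.52584,.05495,.18619],[-1.9901,-2.0243,-.3941]),
([-.184,.281,2.099,.486,.903,-.535],[.5257,.03,.0782],[-1.99,-2.03,-.388]),(s["q"],s["tool_pos"],s["tcp_rot"])]
f=lambda k:np.concatenate([fk(q,k)[1]-p for q,p,_ in D])
r=least_squares(f,[.3,0,.4,0,.4,.2,0]);print(r.x.round(4),abs(r.fun).max())
np.save("k.npy",r.x)
# feasibility: marker vertical at cup, over tool heading yaw
lo=np.array([-2.63,-.94,.31,-1.31,0,-2.55]);hi=np.array([2.63,2.18,2.57,4.45,2.66,2.55])
tl=np.radians(22)
for gz in (.27,.15):
  for yaw in range(-180,180,20):
    h=np.radians(yaw);z=np.array([np.cos(h)*np.cos(tl),np.sin(h)*np.cos(tl),-np.sin(tl)])
    x=np.array([np.cos(h)*-np.sin(tl),np.sin(h)*-np.sin(tl),-np.cos(tl)])
    R=np.c_[x,np.cross(z,x),z];P=np.array([.533,-.2486,gz])-.054*z
    best=None
    for t in range(12):
        q0=np.random.default_rng(t).uniform(lo,hi)
        g=lambda q:np.r_[(fk(q,r.x)[1]-P)*5,(fk(q,r.x)[0].inv()*Ro.from_matrix(R)).as_rotvec()]
        o=least_squares(g,q0,bounds=(lo,hi))
        if o.cost<1e-8: best=o.x; print(gz,yaw,o.x.round(2))
E
python3 fit.py
```

```text
[ 0.2528 -0.0035  0.5127  0.0248  0.5638  0.2788 -0.0049] 0.00042756673783461707
0.27 -180 [-0.31  0.78  1.19 -0.39  2.3   1.18]
0.27 -180 [-0.31  0.78  1.19 -0.39  2.3   1.18]
0.27 -180 [-0.31  0.78  1.19 -0.39  2.3   1.18]
0.27 -180 [-0.31  0.78  1.19 -0.39  2.3   1.18]
0.27 -180 [-0.31  0.78  1.19 -0.39  2.3   1.18]
0.27 -180 [-0.31  0.78  1.19 -0.39  2.3   1.18]
0.27 -180 [-0.31  0.78  1.19 -0.39  2.3   1.18]
0.27 -180 [-0.31  0.78  1.19 -0.39  2.3   1.18]
0.27 -160 [-0.2   0.7   1.33 -0.62  2.15  0.98]
0.27 -160 [-0.2   0.7   1.33 -0.62  2.15  0.98]
0.27 -160 [-0.2   0.7   1.33 -0.62  2.15  0.98]
0.27 -160 [-0.2   0.7   1.33 -0.62  2.15  0.98]
0.27 -160 [-0.2   0.7   1.33 -0.62  2.15  0.98]
0.27 -160 [-0.2   0.7   1.33 -0.62  2.15  0.98]
0.27 -160 [-0.2   0.7   1.33 -0.62  2.15  0.98]
0.27 -160 [-0.2   0.7   1.33 -0.62  2.15  0.98]
0.27 -140 [-0.1   0.58  1.51 -0.79  1.96  0.84]
0.27 -140 [-0.1   0.58  1.51 -0.79  1.96  0.84]
0.27 -140 [-0.1   0.58  1.51 -0.79  1.96  0.84]
0.27 -140 [-0.1   0.58  1.51 -0.79  1.96  0.84]
0.27 -140 [-0.1   0.58  1.51 -0.79  1.96  0.84]
0.27 -140 [
[... 9546 characters left out ...]
 140 [-0.55  0.91  1.19  0.17  2.21  1.73]
0.15 140 [-0.55  0.91  1.19  0.17  2.21  1.73]
0.15 140 [-0.55  0.91  1.19  0.17  2.21  1.73]
0.15 140 [-0.55  0.91  1.19  0.17  2.21  1.73]
0.15 140 [-0.55  0.91  1.19  0.17  2.21  1.73]
0.15 140 [-0.55  0.91  1.19  0.17  2.21  1.73]
0.15 140 [-0.55  0.91  1.19  0.17  2.21  1.73]
0.15 160 [-0.43  0.92  1.17 -0.1   2.23  1.48]
0.15 160 [-0.43  0.92  1.17 -0.1   2.23  1.48]
0.15 160 [-0.43  0.92  1.17 -0.1   2.23  1.48]
0.15 160 [-0.43  0.92  1.17 -0.1   2.23  1.48]
0.15 160 [-0.43  0.92  1.17 -0.1   2.23  1.48]
0.15 160 [-0.43  0.92  1.17 -0.1   2.23  1.48]
0.15 160 [-0.43  0.92  1.17 -0.1   2.23  1.48]
0.15 160 [-0.43  0.92  1.17 -0.1   2.23  1.48]
```

```bash
cat >> h.py <<'E'
Tg=T(Ro.from_rotvec([-1.991,-2.031,-.390]).as_matrix(),[.5252,.1001,.0781])
def Tm(cap,foot):   # marker frame at gripping: x toward foot
    x=(foot-cap)/np.linalg.norm(foot-cap);y=np.cross([0,0,-1],x);y/=np.linalg.norm(y)
    return T(np.c_[x,y,np.cross(x,y)],foot)
cap=np.array([.5248,.1055,.0195])
M=np.linalg.inv(Tg)@Tm(cap,cap+.15*np.array([-.02,1,0])/np.hypot(1,.02))  # foot frame in tool
def goal(foot,yaw,Mm=None):
    Mm=M if Mm is None else Mm
    h=np.radians(yaw);x=np.array([0,0,-1.]);z=np.array([np.cos(h),np.sin(h),0])
    return T(np.c_[x,np.cross(z,x),z],foot)@np.linalg.inv(Mm)
def ik(Tt,q0):
    from scipy.optimize import least_squares
    k=np.load("k.npy");lo=np.array([-2.63,-.94,.31,-1.31,0,-2.55]);hi=np.array([2.63,2.18,2.57,4.45,2.66,2.55])
    def g(q): R,p=fk(q,k); return np.r_[(p-Tt[:3,3])*5,(R.inv()*Ro.from_matrix(Tt[:3,:3])).as_rotvec()]
    o=least_squares(g,np.clip(q0,lo+1e-6,hi-1e-6),bounds=(lo,hi));return o.x,np.sqrt(2*o.cost)
def check(A,r,N,q):
    D=T(Ro.from_rotvec(np.radians(6*r[3:])).as_matrix(),r[:3]*.03);P=A.copy();v=0
    for i in range(N):
        P=P@D;qn,e=ik(P,q);v=max(v,abs(qn-q).max()*12);q=qn
        if i%4==3 or i==N-1: print(i+1,q.round(2),"e%.4f"%e,"grasp",(P@[0,0,.054,1])[:3].round(3),"foot",(P@M)[:3,3].round(3))
    print("vmax",v.round(2));return P,q
E
python3 - <<'E'
from h import *
q=read_state()["q"];A=cur();print(M[:3,3],(A@M)[:3,3])
B=A.copy();B[:3,3]+=[-.01,-.04,.24];r=plan(A,B,10);A,q=check(A,r,10,q)
for N in(20,25):
    r=plan(A,goal([.533,-.2486,.13],-115),N);check(A,r,N,q)
E
```

```text
[ 0.12217649 -0.00058936  0.11250739] [0.52364845 0.11535637 0.02064856]
10 rows [0.18, -0.03, -0.79, 0.0, 0.0, 0.0]
4 [-0.34  0.17  2.01  0.4   1.13 -0.56] e0.0000 grasp [ 0.523 -0.035  0.125] foot [0.52  0.1   0.117]
8 [-0.37  0.07  1.93  0.37  1.31 -0.51] e0.0000 grasp [ 0.52  -0.051  0.221] foot [0.517 0.084 0.213]
10 [-0.38  0.03  1.87  0.36  1.4  -0.49] e0.0000 grasp [ 0.518 -0.059  0.269] foot [0.515 0.076 0.261]
vmax 0.54
20 rows [-0.17, 0.11, 0.12, 0.09, -0.74, 0.22]
4 [-0.25  0.05  1.86  0.06  1.3  -0.21] e0.0000 grasp [ 0.528 -0.091  0.246] foot [0.533 0.035 0.196]
8 [-0.14  0.1   1.85 -0.25  1.29  0.09] e0.0000 grasp [ 0.535 -0.129  0.233] foot [ 0.543 -0.025  0.147]
12 [-0.05  0.19  1.83 -0.55  1.37  0.36] e0.0000 grasp [ 0.538 -0.17   0.233] foot [ 0.546 -0.098  0.118]
16 [ 0.01  0.3   1.8  -0.79  1.51  0.58] e0.0000 grasp [ 0.539 -0.209  0.245] foot [ 0.543 -0.176  0.113]
20 [ 0.02  0.42  1.78 -1.    1.68  0.75] e0.0000 grasp [ 0.538 -0.243  0.268] foot [ 0.535 -0.251  0.133]
vmax 0.95
25 rows [-0.13, 0.09, 0.1, 0.08, -0.59, 0.18]
4 [-0.28  0.04  1.86  0.12  1.32 -0.27] e0.0000 grasp [ 0.527 -0.083  0.25 ] foot [0.53  0.046 0.208]
8 [-0.18  0.08  1.85 -0.13  1.29 -0.02] e0.0000 grasp [ 0.533 -0.112  0.236] foot [0.54  0.003 0.164]
12 [-0.1   0.14  1.84 -0.37  1.32  0.21] e0.0000 grasp [ 0.536 -0.143  0.23 ] foot [ 0.545 -0.051  0.132]
16 [-0.03  0.22  1.82 -0.59  1.41  0.41] e0.0000 grasp [ 0.538 -0.176  0.232] foot [ 0.545 -0.11   0.114]
20 [ 0.01  0.31  1.79 -0.78  1.52  0.58] e0.0000 grasp [ 0.538 -0.206  0.242] foot [ 0.541 -0.173  0.111]
24 [ 0.02  0.41  1.77 -0.95  1.66  0.72] e0.0000 grasp [ 0.537 -0.234  0.259] foot [ 0.534 -0.233  0.123]
25 [ 0.02  0.43  1.76 -0.99  1.7   0.75] e0.0000 grasp [ 0.537 -0.24   0.264] foot [ 0.532 -0.248  0.129]
vmax 0.76
```

Request:
{"fn": "jog_arm", "kwargs": {"increments": [[[0.18,-0.03,-0.79,0,0,0,-1],[0.18,-0.03,-0.79,0,0,0,-1],[0.18,-0.03,-0.79,0,0,0,-1],[0.18,-0.03,-0.79,0,0,0,-1],[0.18,-0.03,-0.79,0,0,0,-1]]]}}

```text
time: 5.25
tool_pos: [0.5227, -0.0595, 0.2003]
tcp_rot: [-1.991, -2.029, -0.388]
wrist_force: [0.7, 0.1, -0.2]
width: 0.165
grip_force: 47.8
```

Request:
{"fn": "jog_arm", "kwargs": {"increments": [[[0.18,-0.03,-0.79,0,0,0,-1],[0.18,-0.03,-0.79,0,0,0,-1],[0.18,-0.03,-0.79,0,0,0,-1],[0.18,-0.03,-0.79,0,0,0,-1],[0.18,-0.03,-0.79,0,0,0,-1]]]}}

```text
time: 5.67
tool_pos: [0.5183, -0.0788, 0.3204]
tcp_rot: [-1.991, -2.03, -0.388]
wrist_force: [0.0, -0.2, -0.6]
width: 0.16
grip_force: 47.8
```

```bash
python3 - <<'E'
from h import *
s=read_state();print(s["width"],s["wrist_force"])
A=cur();r=plan(A,goal([.533,-.2486,.17],-115),20);check(A,r,20,s["q"])
E
```

```text
0.15977734879699265 [ 0.04327778 -0.2095056  -0.63269294]
20 rows [-0.19, 0.1, 0.06, 0.09, -0.74, 0.22]
4 [-0.26  0.04  1.85  0.06  1.32 -0.21] e0.0000 grasp [ 0.527 -0.095  0.254] foot [0.532 0.031 0.204]
8 [-0.15  0.09  1.83 -0.25  1.32  0.07] e0.0000 grasp [ 0.533 -0.135  0.248] foot [ 0.541 -0.031  0.162]
12 [-0.06  0.16  1.81 -0.54  1.4   0.33] e0.0000 grasp [ 0.535 -0.176  0.255] foot [ 0.544 -0.103  0.141]
16 [ 0.    0.26  1.79 -0.79  1.54  0.54] e0.0000 grasp [ 0.536 -0.212  0.274] foot [ 0.54  -0.179  0.143]
20 [ 0.03  0.37  1.76 -1.01  1.72  0.7 ] e0.0000 grasp [ 0.536 -0.241  0.303] foot [ 0.533 -0.249  0.168]
vmax 0.95
```

Request:
{"fn": "jog_arm", "kwargs": {"increments": [[[-0.19,0.1,0.06,0.09,-0.74,0.22,-1],[-0.19,0.1,0.06,0.09,-0.74,0.22,-1],[-0.19,0.1,0.06,0.09,-0.74,0.22,-1],[-0.19,0.1,0.06,0.09,-0.74,0.22,-1],[-0.19,0.1,0.06,0.09,-0.74,0.22,-1]]]}}

```text
time: 6.08
tool_pos: [0.5328, -0.1048, 0.3041]
tcp_rot: [-2.284, -2.096, 0.082]
wrist_force: [-0.5, -0.3, -0.9]
width: 0.162
grip_force: 47.7
```

Request:
{"fn": "jog_arm", "kwargs": {"increments": [[[-0.19,0.1,0.06,0.09,-0.74,0.22,-1],[-0.19,0.1,0.06,0.09,-0.74,0.22,-1],[-0.19,0.1,0.06,0.09,-0.74,0.22,-1],[-0.19,0.1,0.06,0.09,-0.74,0.22,-1],[-0.19,0.1,0.06,0.09,-0.74,0.22,-1]]]}}

```text
time: 6.5
tool_pos: [0.5434, -0.1356, 0.2987]
tcp_rot: [2.237, 1.848, -0.547]
wrist_force: [-1.1, 0.5, -0.5]
width: 0.164
grip_force: 47.7
```

Request:
{"fn": "jog_arm", "kwargs": {"increments": [[[-0.19,0.1,0.06,0.09,-0.74,0.22,-1],[-0.19,0.1,0.06,0.09,-0.74,0.22,-1],[-0.19,0.1,0.06,0.09,-0.74,0.22,-1],[-0.19,0.1,0.06,0.09,-0.74,0.22,-1],[-0.19,0.1,0.06,0.09,-0.74,0.22,-1]]]}}

```text
time: 6.92
tool_pos: [0.5512, -0.1672, 0.3049]
tcp_rot: [2.066, 1.519, -0.934]
wrist_force: [-0.3, 0.1, 0.1]
width: 0.16
grip_force: 47.7
```

Request:
{"fn": "jog_arm", "kwargs": {"increments": [[[-0.19,0.1,0.06,0.09,-0.74,0.22,-1],[-0.19,0.1,0.06,0.09,-0.74,0.22,-1],[-0.19,0.1,0.06,0.09,-0.74,0.22,-1],[-0.19,0.1,0.06,0.09,-0.74,0.22,-1],[-0.19,0.1,0.06,0.09,-0.74,0.22,-1]]]}}

```text
time: 7.33
tool_pos: [0.5573, -0.1948, 0.3223]
tcp_rot: [1.844, 1.174, -1.248]
wrist_force: [-0.5, 0.5, -0.9]
width: 0.16
grip_force: 47.7
```

```bash
python3 - <<'E'
from h import *
A=cur();F=A@M;print("pred foot",F[:3,3],"axis",F[:3,0],"q",read_state()["q"].round(2))
for n in("scene","top"):
    p,d=viewer.read_camera(n);cv2.imwrite(f"pics/{n}4.png",p);np.save(f"pics/{n}4.npy",d)
    c=viewer.camera_params(n)
    for X in(F[:3,3],F[:3,3]-.15*F[:3,0]):
        k=c["R"]@X+c["t"];print(n,c["fx"]*k[0]/k[2]+c["cx"],c["fy"]*k[1]/k[2]+c["cy"])
a=cv2.imread("pics/scene4.png")[120:270,160:310];b=cv2.imread("pics/top4.png")[180:330,350:500]
cv2.imwrite("pics/crop4.png",np.hstack([cv2.resize(i,(400,400),interpolation=cv2.INTER_CUBIC) for i in(a,b)]))
E
```

```text
pred foot [ 0.53310046 -0.24965077  0.16743667] axis [ 0.00438786 -0.01161245 -0.99992295] q [ 0.02  0.37  1.76 -1.01  1.71  0.7 ]
scene 231.60916897652532 180.89895982267575
scene 224.55517283385888 112.68610601102782
top 435.3230174257476 246.21267373967453
top 460.03978977841825 229.94261235438384
```

View pics/crop4.png

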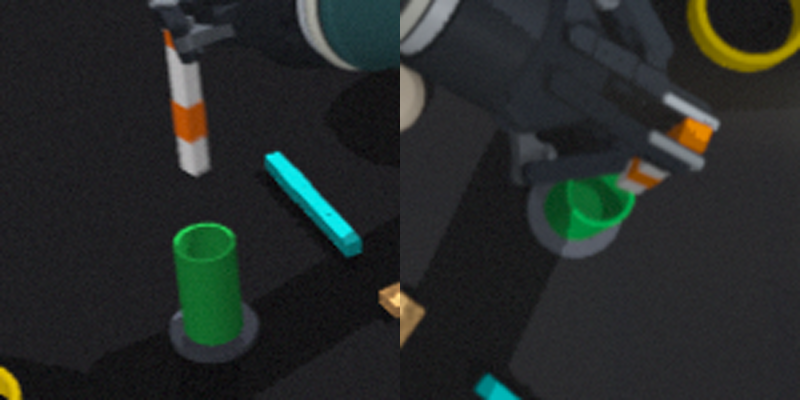

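The marker hangs cap up over the chosen cup. Its foot is at about scene (233,183), with the cup mouth below it. I'll measure its lean once from both views.

```bash
cat > lean.py <<'E'
from h import *
import sys
tag=sys.argv[1];F=cur()@M;L={}
for n in("scene","top"):
    p=cv2.imread(f"pics/{n}{tag}.png");d=np.load(f"pics/{n}{tag}.npy");hsv=cv2.cvtColor(p,cv2.COLOR_BGR2HSV)
    c=viewer.camera_params(n);pr=lambda X:(lambda k:np.array([c["fx"]*k[0]/k[2]+c["cx"],c["fy"]*k[1]/k[2]+c["cy"]]))(c["R"]@X+c["t"])
    a,b=pr(F[:3,3]),pr(F[:3,3]-.11*F[:3,0])
    roi=np.zeros(p.shape[:2],np.uint8);cv2.line(roi,tuple(a.astype(int).tolist()),tuple(b.astype(int).tolist()),255,24)
    m=(cv2.inRange(hsv,(3,150,80),(18,255,255))|cv2.inRange(hsv,(0,0,105),(180,70,255)))&roi
    k,lab,st,_=cv2.connectedComponentsWithStats(m);i=1+st[1:,4].argmax();q=cv2.findNonZero((lab==i).astype(np.uint8))
    vx,vy,x0,y0=cv2.fitLine(q,cv2.DIST_HUBER,0,.01,.01).ravel();print(n,st[i],"dir",vx,vy,"pt",x0,y0,"pred",a,(b-a)/np.linalg.norm(b-a))
    o=-c["R"].T@c["t"];dr=lambda u,v:c["R"].T@[(u-c["cx"])/c["fx"],(v-c["cy"])/c["fy"],1]
    L[n]=(o,np.cross(dr(x0,y0),dr(x0+20*vx,y0+20*vy)))
ns=[L[n][1]/np.linalg.norm(L[n][1]) for n in L];ax=np.cross(*ns);ax*=-np.sign(ax[2])/np.linalg.norm(ax)
A3=np.array([*ns,[0,0,1]]);P=np.linalg.solve(A3,[ns[0]@L["scene"][0],ns[1]@L["top"][0],F[2,3]])
print("axis",ax,"foot at z",P,"pred",F[:3,3],F[:3,0])
E
python3 lean.py 4
```

```text
scene [221 132  17  54 482] dir 0.1972544 0.98035234 pt 229.33736 160.59538 pred [232.14378953 181.67728505] [-0.10782564 -0.99416982]
top [444 225  20  18 168] dir 0.9773821 0.21148102 pt 454.44598 233.03922 pred [434.68767352 246.87557281] [ 0.83353898 -0.55246065]
axis [ 0.28869088  0.23562559 -0.9279753 ] foot at z [ 0.56989844 -0.22459287  0.16514032] pred [ 0.53233859 -0.24908053  0.16514032] [ 8.51723460e-04 -8.29281951e-03 -9.99965251e-01]
```

```bash
cat > lean2.py <<'E'
from h import *
import sys
tag=sys.argv[1];F=cur()@M
p=cv2.imread(f"pics/top{tag}.png");hsv=cv2.cvtColor(p,cv2.COLOR_BGR2HSV)
m=cv2.inRange(hsv,(3,130,60),(18,255,255));m[:215]=0;m[265:]=0;m[:,:430]=0;m[:,475:]=0
k,lab,st,ce=cv2.connectedComponentsWithStats(m);ok=[i for i in range(1,k) if st[i,4]>15];print([(st[i,4],ce[i].round(1)) for i in ok])
ok=sorted(ok,key=lambda i:ce[i][0]);t=[ce[ok[0]],ce[ok[-1]]]
p=cv2.imread(f"pics/scene{tag}.png");hsv=cv2.cvtColor(p,cv2.COLOR_BGR2HSV)
roi=np.zeros(p.shape[:2],np.uint8);roi[132:190,215:245]=255
m=(cv2.inRange(hsv,(3,150,80),(18,255,255))|cv2.inRange(hsv,(0,0,105),(180,70,255)))&roi
vx,vy,x0,y0=cv2.fitLine(cv2.findNonZero(m),cv2.DIST_HUBER,0,.01,.01).ravel()
def pl(n,a,b):
    c=viewer.camera_params(n);o=-c["R"].T@c["t"];f=lambda w:c["R"].T@[(w[0]-c["cx"])/c["fx"],(w[1]-c["cy"])/c["fy"],1]
    w=np.cross(f(a),f(b));w/=np.linalg.norm(w);return w,w@o
n1,d1=pl("scene",(x0,y0),(x0+20*vx,y0+20*vy));n2,d2=pl("top",*t)
ax=np.cross(n1,n2);ax*=-np.sign(ax[2])/np.linalg.norm(ax)
for z in(F[2,3],F[2,3]+.15):print("z",z,np.linalg.solve([n1,n2,[0,0,1]],[d1,d2,z]))
print("axis",ax,"pred",F[:3,3],F[:3,0])
E
python3 lean2.py 4
```

```text
[(np.int32(144), array([459.1, 230.2])), (np.int32(60), array([440. , 245.3]))]
z 0.16514032353017025 [ 0.52770432 -0.2485513   0.16514032]
z 0.31514032353017024 [ 0.53779414 -0.25441235  0.31514032]
axis [-0.06706286  0.03895593 -0.99698797] pred [ 0.53233859 -0.24908053  0.16514032] [ 8.51723460e-04 -8.29281951e-03 -9.99965251e-01]
```

```bash
cat > dn.py <<'E'
from h import *
import sys
A=cur();s=read_state()
f="M2.npy"
if len(sys.argv)>2:
    F=A@M;x=np.array([-.045,.022,-1]);x/=np.linalg.norm(x);y=np.cross(F[:3,2],x);y/=np.linalg.norm(y)
    np.save(f,np.linalg.inv(A)@T(np.c_[x,y,np.cross(x,y)],[.529,-.2487,F[2,3]]))
M2=np.load(f);print("foot",(A@M2)[:3,3],(A@M2)[:3,0],s["wrist_force"],s["width"])
G=goal([.5335,-.2488,float(sys.argv[1])],-115,M2)
for N in (5,10): r=plan(A,G,N)
check(A,r,10,s["q"])
E
python3 dn.py .11 1
```

```text
foot [ 0.529      -0.2487      0.16514032] [-0.04494365  0.02197245 -0.99874786] [-0.49543708 -0.16131483 -0.38514044] 0.1595518026238772
5 rows [0.35, -0.03, 0.12, -0.03, -0.0, 0.09]
10 rows [0.17, -0.02, 0.06, -0.01, -0.0, 0.05]
4 [ 0.03  0.4   1.78 -1.    1.7   0.76] e0.0000 grasp [ 0.535 -0.239  0.279] foot [ 0.533 -0.249  0.144]
8 [ 0.03  0.42  1.79 -1.    1.67  0.81] e0.0000 grasp [ 0.534 -0.238  0.257] foot [ 0.535 -0.249  0.122]
10 [ 0.03  0.43  1.8  -1.    1.66  0.84] e0.0000 grasp [ 0.534 -0.237  0.246] foot [ 0.536 -0.249  0.111]
vmax 0.17
```

Request:
{"fn": "jog_arm", "kwargs": {"increments": [[[0.35,-0.03,0.12,-0.03,0,0.09,-1],[0.35,-0.03,0.12,-0.03,0,0.09,-1],[0.35,-0.03,0.12,-0.03,0,0.09,-1],[0.35,-0.03,0.12,-0.03,0,0.09,-1],[0.35,-0.03,0.12,-0.03,0,0.09,-1]]]}}

```text
time: 7.85
tool_pos: [0.5556, -0.191, 0.2665]
tcp_rot: [1.855, 1.135, -1.204]
wrist_force: [-0.1, 0.6, -0.4]
width: 0.162
grip_force: 47.8
```

```bash
python3 dn.py .06; python3 - <<'E'
from h import *
for n in("scene","top"):
    p,d=viewer.read_camera(n);cv2.imwrite(f"pics/{n}5.png",p)
a=cv2.imread("pics/scene5.png")[130:280,160:310];b=cv2.imread("pics/top5.png")[180:330,350:500]
cv2.imwrite("pics/crop5.png",np.hstack([cv2.resize(i,(400,400),interpolation=cv2.INTER_CUBIC) for i in(a,b)]))
E
```

```text
foot [ 0.53534598 -0.24764267  0.11128833] [ 0.00629967  0.0041854  -0.9999714 ] [-0.14484954  0.55729561 -0.41430888] 0.16155020694895297
5 rows [0.32, -0.02, 0.13, 0.0, -0.01, -0.01]
10 rows [0.16, -0.01, 0.07, 0.0, -0.01, -0.0]
4 [ 0.03  0.46  1.81 -1.    1.64  0.86] e0.0000 grasp [ 0.535 -0.238  0.226] foot [ 0.538 -0.249  0.091]
8 [ 0.03  0.49  1.81 -1.    1.62  0.89] e0.0000 grasp [ 0.535 -0.238  0.205] foot [ 0.538 -0.251  0.07 ]
10 [ 0.03  0.5   1.82 -1.    1.62  0.91] e0.0000 grasp [ 0.535 -0.239  0.195] foot [ 0.537 -0.251  0.06 ]
vmax 0.12
```

View pics/crop5.png

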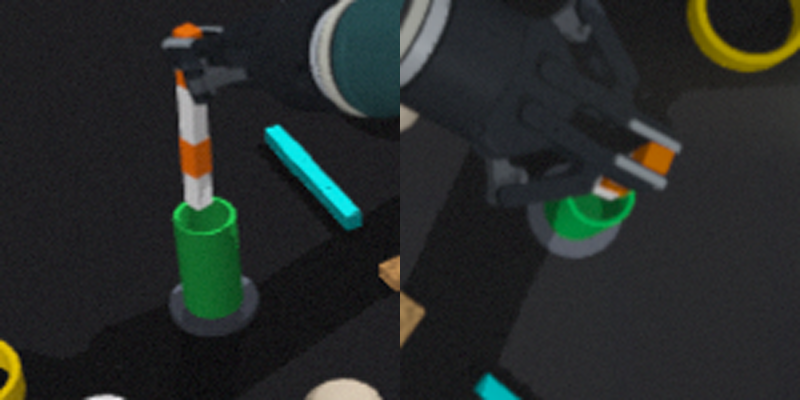

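```bash
python3 - <<'E'
from h import *
u=lambda x,y,r0,c0:[c0+x*.375,r0+y*.375]
print("mouth scene",ray("scene",u(205.5,215,130,160),.095),"foot scene",ray("scene",u(198,200,130,160),.111))
print("mouth top",ray("top",u(201,194,180,350),.095))
# fine: scene centreline of marker and rim extents
p=cv2.imread("pics/scene5.png");hsv=cv2.cvtColor(p,cv2.COLOR_BGR2HSV)
g=mask(p,50,80,120,30);g[:200]=0;g[255:]=0;g[:,:215]=0;g[:,262:]=0
for r in(210,212,225,235): n=np.nonzero(g[r])[0];print("cup row",r,n.min(),n.max())
m=(cv2.inRange(hsv,(3,150,80),(18,255,255))|cv2.inRange(hsv,(0,0,95),(180,70,255)))
for r in(170,180,190,198,202,205,207): n=225+np.nonzero(m[r,225:246])[0];print("marker row",r,n.min() if len(n) else 0,n.max() if len(n) else 0)
F=cur()@np.load("M2.npy");c=viewer.camera_params("scene")
for X in (F[:3,3],F[:3,3]-.08*F[:3,0],[.5335,-.2486,.095]):
    k=c["R"]@X+c["t"];print("pred",c["fx"]*k[0]/k[2]+c["cx"],c["fy"]*k[1]/k[2]+c["cy"])
E
```

```text
mouth scene [[ 0.53487327 -0.24441976  0.095     ]] foot scene [[ 0.5376601  -0.24782614  0.111     ]]
mouth top [[ 0.53245331 -0.2488956   0.095     ]]
cup row 210 225 248
cup row 212 224 248
cup row 225 226 249
cup row 235 228 249
marker row 170 227 237
marker row 180 227 237
marker row 190 228 239
marker row 198 229 238
marker row 202 229 239
marker row 205 229 239
marker row 207 231 237
pred 235.1882101072003 204.3166345057429
pred 231.2317273126282 171.80085752986787
pred 235.42414092445028 209.83631023822147
```

```bash
sed -i 's/\[.5335,-.2488,/[.534,-.2455,/' dn.py; python3 dn.py .06|sed -n 1,3p
```

```text
foot [ 0.53378514 -0.24752206  0.10987355] [ 0.00194615  0.00445746 -0.99998817] [-1.0639463  -0.26056717 -0.79247286] 0.16031163981243374
5 rows [0.32, -0.02, 0.11, 0.0, -0.01, 0.0]
10 rows [0.16, -0.01, 0.05, 0.0, -0.0, 0.0]
```

Request:
{"fn": "jog_arm", "kwargs": {"increments": [[[0.32,-0.02,0.08,0,0,0,-1],[0.32,-0.02,0.1,0,0,0,-1],[0.32,-0.02,0.11,0,0,0,-1],[0.32,-0.02,0.12,0,0,0,-1],[0.32,-0.02,0.12,0,0,0,-1]]]}}

```text
time: 8.37
tool_pos: [0.5569, -0.1883, 0.2153]
tcp_rot: [1.852, 1.134, -1.206]
wrist_force: [0.0, 0.0, 0.2]
width: 0.165
grip_force: 47.8
```

```bash
python3 dn.py .018; python3 - <<'E'
from h import *
for n in("scene","top"):
    p,d=viewer.read_camera(n);cv2.imwrite(f"pics/{n}6.png",p)
a=cv2.imread("pics/scene6.png")[130:280,160:310];b=cv2.imread("pics/top6.png")[180:330,350:500]
cv2.imwrite("pics/crop6.png",np.hstack([cv2.resize(i,(400,400),interpolation=cv2.INTER_CUBIC) for i in(a,b)]))
E
```

```text
foot [ 0.53643218 -0.24535931  0.06022377] [ 0.00472313  0.0016249  -0.99998753] [0.02049848 0.02486748 0.23298442] 0.1645060844915989
5 rows [0.26, -0.03, 0.11, 0.0, -0.01, -0.01]
10 rows [0.13, -0.01, 0.05, 0.0, -0.0, -0.0]
4 [ 0.04  0.52  1.82 -0.99  1.6   0.93] e0.0000 grasp [ 0.537 -0.234  0.179] foot [ 0.54  -0.245  0.044]
8 [ 0.04  0.55  1.82 -0.99  1.59  0.95] e0.0000 grasp [ 0.537 -0.234  0.162] foot [ 0.54  -0.245  0.027]
10 [ 0.04  0.56  1.82 -0.99  1.58  0.96] e0.0000 grasp [ 0.537 -0.234  0.153] foot [ 0.539 -0.245  0.019]
vmax 0.1
```

View pics/crop6.png

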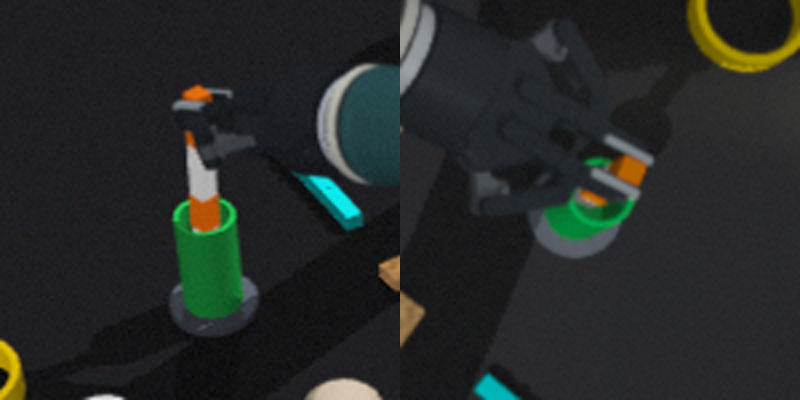

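The marker's foot is inside the mouth at crop (205,225), nearly centred, with no contact force. Next I lower it to just above the floor.

Request:
{"fn": "jog_arm", "kwargs": {"increments": [[[0.25,-0.03,0.11,0,0,0,-1],[0.25,-0.03,0.11,0,0,0,-1],[0.25,-0.03,0.11,0,0,0,-1],[0.25,-0.03,0.11,0,0,0,-1],[0,0,0,0,0,0,-1]]]}}

```text
time: 8.88
tool_pos: [0.5539, -0.1887, 0.1813]
tcp_rot: [1.851, 1.136, -1.209]
wrist_force: [-0.6, 0.0, -0.0]
width: 0.164
grip_force: 47.8
```

```bash
python3 dn.py .015|sed -n 1,3p
```

```text
foot [ 0.53298174 -0.2456939   0.02624964] [ 0.00182155  0.002016   -0.99999631] [-0.64757558  0.0416876  -0.02190413] 0.16377654546316286
5 rows [0.07, 0.0, 0.02, 0.0, -0.0, -0.0]
10 rows [0.04, 0.0, 0.01, 0.0, -0.0, -0.0]
```

Request:
{"fn": "jog_arm", "kwargs": {"increments": [[[0.08,0,0.03,0,0,0,-1],[0.08,0,0.03,0,0,0,-1],[0.08,0,0.03,0,0,0,-1],[0.05,0,0.02,0,0,0,-1],[0,0,0,0,0,0,-1]]]}}

```text
time: 9.3
tool_pos: [0.5555, -0.1888, 0.174]
tcp_rot: [1.852, 1.134, -1.206]
wrist_force: [0.6, 0.1, -0.7]
width: 0.164
grip_force: 47.8
```

Request:
{"fn": "jog_arm", "kwargs": {"increments": [[[0,0,0,0,0,0,-0.6],[0,0,0,0,0,0,-0.4],[0,0,0,0,0,0,-0.2],[0,0,0,0,0,0,0],[0,0,0,0,0,0,0]]]}}

```text
time: 9.72
tool_pos: [0.5556, -0.1888, 0.1744]
tcp_rot: [1.852, 1.133, -1.206]
wrist_force: [-0.9, 1.4, 0.9]
width: 0.501
grip_force: 0.0
```

Request:
{"fn": "jog_arm", "kwargs": {"increments": [[[0,0,0,0,0,0,0],[0,0,0,0,0,0,0],[0,0,0,0,0,0,0],[0,0,0,0,0,0,0],[0,0,0,0,0,0,0]]]}}

```text
time: 10.13
tool_pos: [0.5555, -0.1888, 0.1742]
tcp_rot: [1.852, 1.134, -1.206]
wrist_force: [0.5, -0.6, -0.1]
width: 0.494
grip_force: 0.0
```

```bash
python3 - <<'E'
from h import *
for n in("scene","top"):
    p,d=viewer.read_camera(n);cv2.imwrite(f"pics/{n}7.png",p)
a=cv2.imread("pics/scene7.png")[130:280,160:310];b=cv2.imread("pics/top7.png")[180:330,350:500]
cv2.imwrite("pics/crop7.png",np.hstack([cv2.resize(i,(400,400),interpolation=cv2.INTER_CUBIC) for i in(a,b)]))
A=cur();r=np.array([0,0,-.7,0,0,0]);check(A,r,10,read_state()["q"])
E
```

```text
4 [ 0.14  0.57  1.72 -0.93  1.69  0.93] e0.0000 grasp [ 0.567 -0.163  0.185] foot [ 0.569 -0.175  0.05 ]
8 [ 0.23  0.6   1.6  -0.87  1.8   0.9 ] e0.0000 grasp [ 0.598 -0.092  0.216] foot [ 0.6   -0.103  0.081]
10 [ 0.27  0.63  1.53 -0.86  1.86  0.89] e0.0000 grasp [ 0.613 -0.056  0.232] foot [ 0.616 -0.067  0.097]
vmax 0.43
```

View pics/crop7.png

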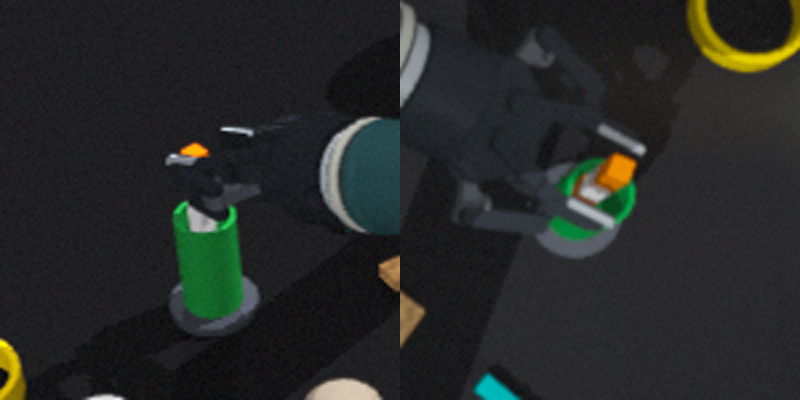

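Released: the marker stands in the cup, cap up, between the open fingers. I'll back out along the tool axis.

Request:
{"fn": "jog_arm", "kwargs": {"increments": [[[0,0,-0.3,0,0,0,0.2],[0,0,-0.4,0,0,0,0.2],[0,0,-0.5,0,0,0,0.2],[0,0,-0.6,0,0,0,0.2],[0,0,-0.7,0,0,0,0.2]]]}}

```text
time: 10.65
tool_pos: [0.5839, -0.1232, 0.2026]
tcp_rot: [1.852, 1.134, -1.206]
wrist_force: [-0.4, 0.3, -0.1]
width: 0.597
grip_force: 0.0
```

Request:
{"fn": "jog_arm", "kwargs": {"increments": [[[0,0,-0.7,0,0,0,0.2],[0,0,-0.7,0,0,0,0.2],[0,0,0,0,0,0,0.2],[0,0,0,0,0,0,0.2],[0,0,0,0,0,0,0.2]]]}}

```text
time: 11.07
tool_pos: [0.5989, -0.0882, 0.2174]
tcp_rot: [1.851, 1.134, -1.205]
wrist_force: [0.1, 0.1, -0.6]
width: 0.603
grip_force: 0.0
```

```bash
python3 - <<'E'
from h import *
print(read_state()["time"],read_state()["wrist_force"])
for n in("scene","top"):
    p,d=viewer.read_camera(n);cv2.imwrite(f"pics/{n}8.png",p)
a=cv2.imread("pics/scene8.png");b=cv2.imread("pics/top8.png")
cv2.imwrite("pics/fin.png",np.hstack([cv2.resize(i,(400,300),interpolation=cv2.INTER_AREA) for i in(a,b)]))
E
```

```text
11.0667 [ 0.07463524  0.12609208 -0.61497812]
```

View pics/fin.png

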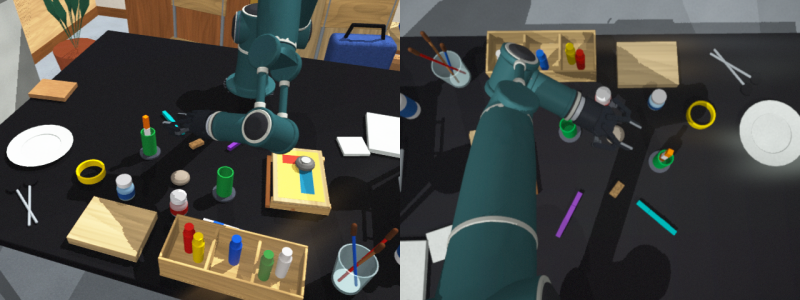

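The marker stands cap up in the right-hand cup at scene (148,135). The cup is upright, the panel and pebble look unmoved, and the robot is clear.

```bash
python3 -c "
from workcell import bot; print(bot.finish_job())"
```

```text
the job is handed in; nothing more can be done
None
```

The orange-capped marker was drawn out and dropped cap up into the right-hand green cup, and the job is handed in at about 11 s; in the last pictures the cup stood upright and the panel, pebble and other visible things looked unmoved.

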